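Top up a sprung cassette magazine with the last two test cassettes

TASK

Top up the nearly full sprung cassette magazine with the two fresh test cassettes that lie singly on the bench, one after the other: press each down on the stack in front of the steel lips and slide it back under them, well end first and printed side up, until it is fully home against the end stop and the sprung catch at the front has popped up behind it, then let go. Feel for the stop and go gently: 10 N of push is plenty, and bottoming the spring or ramming a cassette into lips or stop with 25 N cracks it.

Things in the scene. Friction and masses are not known exactly. Their poses are not given: they have to be found in the camera images.
- magazine: slotted grey base plate, 150 x 100 x 8 mm, fixed to the bench, carrying the sprung cassette magazine (the column). Origin: centre of its underside, on the bench. x: loading direction, from the low open front (towards the robot) to the tall end stop; y across; z up. The column is clamped up to 7 mm nearer or farther along x: this is not measured, so feel for its end stop. It is centred on y = 0.
- magazine_mid (a point): point of the plate at x = 0, y = 0, z = 65.6 mm: centre of the underside of a cassette home on top, if the column is clamped mid-way (else up to 7 mm off along x). Six cassettes already lie there lengthwise along x, top at z = 70 mm, on a sprung follower that does not tilt. A cassette laid on 36 mm short of this point is clear of the lips. The hard end stop is 32.5 mm behind it, 80 mm high.
- magazine_lips (a point): point of the plate at x = 6.5 mm, z = 70 mm: front edge of the two steel lips if the column is mid-way. The lips hold the stack down at |y| > 4 mm from 5.5 mm behind this edge back to the stop, underside z = 70 mm; the edge is turned up 2 mm. Side cheeks at |y| = 7.5 mm, flared in front to 4.5 mm before this edge. Farther forward only stack and catch are higher than z = 58 mm: room for fingers.
- follower (a joint): depth in m of the sprung stack: 0 at rest, top level with the lips' underside, growing as it is pressed down; hard stop at 0.0112. Pushes up with about 3.5 N at 0 and 6 N at the stop. A cassette laid on top must go down 4.4 mm to pass under the lips; let go there, it rises against them. Each one loaded uses up 4.4 mm for good.
- catch (a joint): depth in m of the sprung steel catch, a 7 mm wide blade in the middle of the column's front, 33.7 mm before the centre of a home cassette: 0 when up (top at z = 68.4 mm), growing as a cassette lying on it presses it down (1 to 2 N). It pops up behind the thumb end, 1.2 mm clear of it, when the cassette is fully home.
- fresh_1: a fresh test cassette, flat white plastic stick 65 x 13.2 x 4.4 mm, printed side up, lying alone on the bench (the row of five at the right and those in the magazine are others). Origin: centre of its underside. y runs lengthwise from the ribbed thumb end with a green bar (starts towards the robot, within 0.5 rad) to the well end with a small round hole; x across, z up.
- fresh_2: the other fresh test cassette; either goes first: flat white plastic stick 65 x 13.2 x 4.4 mm, printed side up, lying alone on the bench (the row of five at the right and those in the magazine are others). Origin: centre of its underside. y runs lengthwise from the ribbed thumb end with a green bar (starts towards the robot, within 0.5 rad) to the well end with a small round hole; x across, z up.
- fresh_1_thumb_end (a point): middle of the end face at the ribbed thumb end of fresh_1, 32.5 mm from its middle
- fresh_2_thumb_end (a point): middle of the end face at the ribbed thumb end of fresh_2, 32.5 mm from its middle

How it is judged (in metres and radians):
On the way:
1. one fresh cassette is home under the lips, the catch up behind it, while the other still lies on the bench (((x of fresh_1 in the frame of magazine between -0.01 and 0.01 m and y of fresh_1 in the frame of magazine between -0.002 and 0.002 m and z of fresh_1 in the frame of magazine between 0.0594 and 0.0666 m and angle between the y axis of fresh_1 and the x axis of magazine, either way round below 0.06 rad and angle between fresh_1's own z axis and vertical below 0.06 rad and x of fresh_1_thumb_end in the frame of magazine below -0.02 m and height (world z) of fresh_2 below 0.02 m and value of joint catch below 0.0013 m and value of joint follower above 0.0036 m) or (x of fresh_2 in the frame of magazine between -0.01 and 0.01 m and y of fresh_2 in the frame of magazine between -0.002 and 0.002 m and z of fresh_2 in the frame of magazine between 0.0594 and 0.0666 m and angle between the y axis of fresh_2 and the x axis of magazine, either way round below 0.06 rad and angle between fresh_2's own z axis and vertical below 0.06 rad and x of fresh_2_thumb_end in the frame of magazine below -0.02 m and height (world z) of fresh_1 below 0.02 m and value of joint catch below 0.0013 m and value of joint follower above 0.0036 m))), for 0.2 s.
At the end, for the whole second after the job is handed in: both fresh cassettes lie home in the magazine, one on the other under the lips: stack pressed at least 8 mm down, catch back up (within 1.3 mm) in front of them, within 2 mm of the middle sideways, flat and in line (0.06 rad), well end towards the stop, let go and at rest (x of fresh_1 in the frame of magazine between -0.01 and 0.01 m and y of fresh_1 in the frame of magazine between -0.002 and 0.002 m and z of fresh_1 in the frame of magazine between 0.0594 and 0.0666 m and angle between the y axis of each of fresh_1, fresh_2 and the x axis of magazine, either way round below 0.06 rad and angle between each of fresh_1, fresh_2's own z axis and vertical below 0.06 rad and x of each of fresh_1_thumb_end, fresh_2_thumb_end in the frame of magazine below -0.02 m and x of fresh_2 in the frame of magazine between -0.01 and 0.01 m and y of fresh_2 in the frame of magazine between -0.002 and 0.002 m and z of fresh_2 in the frame of magazine between 0.0594 and 0.0666 m and value of joint catch below 0.0013 m and value of joint follower above 0.008 m and linear speed of each of fresh_1, fresh_2 below 0.01 m/s); the robot touches nothing.
It fails at once if a fresh cassette is pressed against the magazine with 25 N or more (contact forces from all sides added up) (contact force between any of fresh_1, fresh_2 and magazine above 25 N).
It fails at once if the fingers push on the magazine with 25 N or more (contact force between the fingers and magazine above 25 N).
It also fails if it takes over 61 s, if anything falls off the work surface, if the arm or the gripper's body presses on something with over 40 N, if the wrist force passes 120 N, or if a joint passes its speed limit or range.

ROBOT

A 6-joint arm with a two-finger parallel gripper is mounted at the origin on the work surface; the furniture and walls round the work are solid. World frame = base frame: x ahead of the robot, y to its left, z up, the work surface at z = 0. Lengths are in mm, angles in rad, forces in N, time in s.
With the tool pointing down it reaches from about 400 to 925 mm from the base axis. Payload 3.4 kg.
Tool frame: the origin (TCP) lies at the very end of the fingers, on their centre line; the grasp point (between the pads) lies 19 mm behind it; z points along the fingers, y is the line along which they close (so a half turn about z gives the same grasp; the last joint's range is limited). The gripper opens to 85 mm and grips with 20 to 120 N. Pads are 22 mm wide; open, the fingers measure 114 mm over their backs; the gripper's body (76 mm by 85 mm) begins 54 mm behind the grasp point. The pads swing forward as they close: fully open they stand 13 mm farther back than shut.
Start: joints at [-1.317, 0.307, 1.506, -0, 1.328, -0.073], TCP at [184.559, -544.582, 231.305] pointing down, gripper open.
Joint ranges: [-3.12, 3.12], [-1.05, 2.28], [0.14, 2.33], [-1.42, 4.57], [0.1, 2.73], [-2.68, 2.68]. Speed limits (rad/s): [2.57, 2.57, 3.14, 3.14, 3.14, 3.14].

INTERFACE

Orientations are given as a unit quaternion [w, x, y, z].
In Python, from workcell import manip gives the robot as it stands. Calls block until the motion is done:
- manip.goto(position, orientation): joint-space move of the TCP to a pose.
- manip.move_linear(position, speed=150, orientation=None, max_force=None): straight line of the TCP; orientation=None keeps the orientation; speed is the mean speed in mm/s. With max_force (N) it stops when the force on the tool has changed by that much, and returns True; else False.
- manip.move_j(angles): joint-space move.
- manip.ungrasp() and manip.grab(effort=None): open the fingers fully, or close them until they stop; effort is the grip in N (None keeps the last).
- manip.wait(seconds).
- manip.inverse_kinematics(position, orientation): joint angles nearest the present ones, or None.
- manip.grab_frame(name): name is "scene" or "top" or "wrist"; returns a dict with "image" (400x640x3 uint8, red, green, blue), "K" (3x3 intrinsics, pixels), "R" (3x3) and "t" (3): a world point X has camera coordinates R X + t; the wrist camera has in their place "mount" (4x4, takes a point from camera to tool coordinates, whose origin is the TCP and whose axes are the flange's). Camera axes: x right, y down, z forward; pixel columns grow to the right and rows downward; lengths in mm; the calibration is good to about 2 mm. The wrist camera is an equidistant fisheye: a pixel r from the principal point sees the ray r / f radians off the axis. A picture is of the moment at which its call begins: read the wrist's pose just before it. There is no depth.
A pose or a line that the arm cannot do raises manip.Unreachable and nothing moves.
- manip.job_done(): hands the job in; it is judged then, once.
Trained networks look in the newest picture that a camera, given by its name, has taken for a name from the list of things; names that differ only in an ending like _2 or _b are one class to them, and where a whole thing is asked for, a point or a joint stands for the part that bears it (a point fixed in the world has none). Each returns a list of dicts, best first, with "confidence" (0 to 1); they miss things now and then, are a little off and sometimes report something else, mostly with a low value. They report only what shows in the picture. A call takes as long as a camera call.
- manip.boxes_of(camera, thing): "bbox" ([left, top, width, height] in pixels, round what is visible of it).
- manip.silhouettes(camera, thing): "mask" (400x640 bool, what is visible of it) and "bbox" ([left, top, width, height] in pixels, round what is visible of it).
- manip.place_of(camera, thing): "location" ([column, row] in pixels: a listed point, or the origin of a listed thing).
Readings, each from a call of its own:
- manip.get_time_s(): time.
- manip.get_joint_positions(): joint angles.
- manip.get_joint_vel(): joint speeds.
- manip.get_effort(): joint torques, N m.
- manip.get_position(): TCP position.
- manip.get_eef_rot(): TCP orientation.
- manip.get_force(): force on the tool from outside, world axes, zero at the start.
- manip.get_torque(): the same for the moment, N m.
- manip.get_opening(): finger opening in mm.
- manip.get_finger_force(): force on a finger pad.
Only numpy, scipy, OpenCV 4.12 (cv2) and the standard library are available. Lean on these libraries where they do the work, as an engineer would, in place of code of your own. Each camera call takes 0.05 s, during which the arm holds its last target. There are 200 camera calls.

## Working session

There is one attempt and no reset: what is moved stays moved. The work goes in short steps, each a Python script; the robot and the scene stay as the last script left them, time stands still between calls to the robot, and variables do not carry over. Pictures are saved under pics/ and viewed, at most 10 in all, crops included, and the job is handed in when it is done.

```bash
mkdir -p pics; ls
python3 - <<'E'
from workcell import manip
import cv2,numpy as np
for c in ["scene","top"]:
    f=manip.grab_frame(c); cv2.imwrite(f"pics/{c}0.png",f["image"][:,:,::-1]); 
    print(c,f["K"].tolist(),np.round(f["R"],4).tolist(),np.round(f["t"],1).tolist())
    for n in ["fresh_1","fresh_1_thumb_end","magazine","magazine_mid","magazine_lips"]:
        print(n,[(np.round(d["location"],1).tolist(),round(d["confidence"],2)) for d in manip.place_of(c,n)])
f=manip.grab_frame("wrist"); cv2.imwrite("pics/wrist0.png",f["image"][:,:,::-1]); print(f["K"],f["mount"])
print(manip.get_time_s(),manip.get_position(),manip.get_eef_rot(),manip.get_force())
E
```

```text
pics
scene [[408.4746583778366, 0.0, 322.23320251795735], [0.0, 408.4746583778366, 200.33689756494732], [0.0, 0.0, 1.0]] [[-0.6961, -0.7179, 0.0022], [-0.3668, 0.3531, -0.8607], [0.6171, -0.6, -0.5091]] [380.8, 255.2, 610.2]
fresh_1 [([410.4, 199.6], 0.55), ([251.7, 300.3], 0.54)]
fresh_1_thumb_end [([254.8, 313.9], 0.7)]
magazine [([286.3, 227.7], 0.78), ([285.6, 200.2], 0.7), ([285.6, 201.9], 0.17)]
magazine_mid [([288.1, 202.9], 0.74)]
magazine_lips [([285.2, 200.0], 0.58)]
top [[384.35990549414316, 0.0, 323.4130628675996], [0.0, 384.35990549414316, 198.03884902761078], [0.0, 0.0, 1.0]] [[0.002, -0.9997, -0.0251], [-0.9952, 0.0005, -0.0977], [0.0977, 0.0252, -0.9949]] [27.5, 512.1, 1074.1]
fresh_1 [([415.9, 213.3], 0.68), ([240.3, 214.8], 0.62)]
fresh_1_thumb_end [([237.0, 224.0], 0.59)]
magazine [([310.3, 170.0], 0.69)]
magazine_mid [([310.3, 168.2], 0.77)]
magazine_lips []
[[309.70691629   0.         318.77710311]
 [  0.         309.70691629 195.33054016]
 [  0.           0.           1.        ]] [[ 7.48094304e-04 -9.52298816e-01 -3.05166194e-01  7.78877069e+01]
 [ 9.99999709e-01  7.57037820e-04  8.90264647e-05 -3.38843148e-01]
 [ 1.46242553e-04 -3.05166172e-01  9.52299106e-01 -1.42857710e+02]
 [ 0.00000000e+00  0.00000000e+00  0.00000000e+00  1.00000000e+00]]
0.65 [ 184.56835892 -544.57722681  231.31509494] [ 7.66498210e-06  9.86679706e-01  1.62675004e-01 -6.21014594e-06] [ 0.11039128 -0.89325838 -0.07887598]
```

Run:
```python
import cv2,numpy as np
a=cv2.imread("pics/top0.png")[110:290,180:480]; b=cv2.imread("pics/scene0.png")[100:400,140:520]
a=cv2.resize(a,(800,480));cv2.imwrite("pics/a.png",a);cv2.imwrite("pics/b.png",cv2.resize(b,(760,600)))
```

```text
(no output)
```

View pics/a.png

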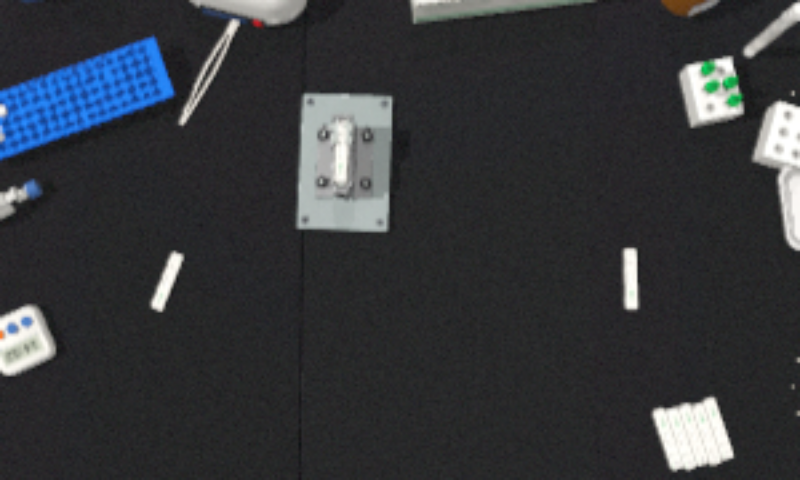

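View pics/b.png

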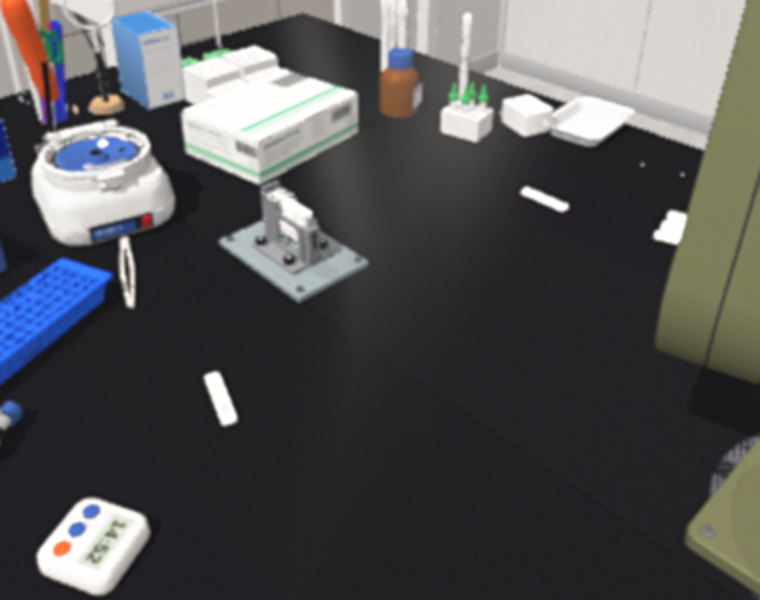

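Two single sticks: at top-image pixels (243,215) and (416,214). The row of five is near (440,272), and the magazine is near (309,170), roughly aligned with world x. Next I'll compute coarse positions and then take a wrist view above the magazine.

```bash
cat > h.py <<'E'
from workcell import manip
import numpy as np, cv2
from scipy.spatial.transform import Rotation as Ro
def q_yaw(a): return [0.0,float(np.cos(a/2)),float(np.sin(a/2)),0.0]
def rot(q): return Ro.from_quat([q[1],q[2],q[3],q[0]]).as_matrix()
def snap(c):
    if c=="wrist": p,q=np.array(manip.get_position()),manip.get_eef_rot()
    f=manip.grab_frame(c)
    if c=="wrist":
        T=np.array(f["mount"]); W=rot(q)
        f["C"]=W@T[:3,3]+p; f["Rwc"]=W@T[:3,:3]
    else:
        R=np.array(f["R"]); f["Rwc"]=R.T; f["C"]=-R.T@np.array(f["t"])
    f["cam"]=c; return f
def world(f,px,z):
    px=np.atleast_2d(px).astype(float); K=np.array(f["K"]); d=(px-K[:2,2])/K[0,0]
    if f["cam"]=="wrist":
        r=np.linalg.norm(d,axis=1,keepdims=True)+1e-9
        v=np.hstack([d/r*np.sin(r),np.cos(r)])
    else: v=np.hstack([d,np.ones((len(d),1))])
    v=v@f["Rwc"].T
    return f["C"]+v*((z-f["C"][2])/v[:,2])[:,None]
def rect(f,mask,z):
    """min-area rectangle of a mask projected on plane z: centre, long-axis angle, size"""
    cs,_=cv2.findContours(mask.astype(np.uint8),cv2.RETR_EXTERNAL,cv2.CHAIN_APPROX_NONE)
    c=max(cs,key=cv2.contourArea)[:,0,:]
    w=world(f,c,z)[:,:2]
    b=cv2.boxPoints(cv2.minAreaRect(w.astype(np.float32)))
    e1,e2=b[1]-b[0],b[2]-b[1]
    L=e1 if np.linalg.norm(e1)>np.linalg.norm(e2) else e2
    if L[0]<0: L=-L
    return b.mean(0),float(np.arctan2(L[1],L[0])),np.linalg.norm(e1),np.linalg.norm(e2)
E
python3 - <<'E'
from h import *
np.set_printoptions(precision=1,suppress=True)
for c in ["top","scene"]:
    f=snap(c)
    for d in manip.silhouettes(c,"fresh_1"):
        print(c,"fresh",d["confidence"],d["bbox"],*rect(f,d["mask"],4.4))
    for n,z in [("fresh_1",0),("fresh_1_thumb_end",2.2),("magazine",0),("magazine_mid",65.6),("magazine_lips",70)]:
        for d in manip.place_of(c,n): print(c,n,round(d["confidence"],2),world(f,d["location"],z)[0])
E
```

```text
top fresh 0.66 [411.7, 200.4, 9.0, 28.1] [ 466.4 -238.9] -0.021892745047807693 60.845573 11.502054
top fresh_1 0.51 [459.5 265.2   0. ]
top fresh_1 0.44 [ 478.1 -241.2    0. ]
top fresh_1_thumb_end 0.68 [586.3  66.4   2.2]
top fresh_1_thumb_end 0.67 [432.5 271.1   2.2]
top magazine 0.77 [595.6  68.6   0. ]
top magazine_mid 0.93 [600.2  71.1  65.6]
top magazine_lips 0.77 [596.6  69.4  70. ]
top magazine_lips 0.48 [463.7 241.1  70. ]
scene fresh 0.57 [397.3, 193.6, 26.6, 11.2] [ 465.7 -236.6] 0.0503285750746727 19.235783 60.698685
scene fresh 0.46 [245.8, 289.5, 14.7, 19.9] [460.3 264.5] -0.31266680359840393 66.58944 14.686861
scene fresh_1 0.68 [465.5 256.6   0. ]
scene fresh_1 0.55 [ 472.1 -238.2    0. ]
scene fresh_1_thumb_end 0.63 [430.5 273.7   2.2]
scene magazine 0.58 [ 474.2 -239.     0. ]
scene magazine_mid 0.77 [601.7  57.   65.6]
scene magazine_lips 0.72 [591.3  72.   70. ]
```

Run:
```python
from h import *
np.set_printoptions(precision=2,suppress=True)
manip.goto([450,-239,120],q_yaw(0.0))
print(manip.get_time_s(),manip.get_joint_positions())
f=snap("wrist"); cv2.imwrite("pics/w1.png",f["image"][:,:,::-1])
for d in manip.silhouettes("wrist","fresh_1"): print(d["confidence"],d["bbox"],*rect(f,d["mask"],4.4))
for n,z in [("fresh_1",0),("fresh_1_thumb_end",2.2)]:
    for d in manip.place_of("wrist",n): print(n,d["confidence"],d["location"],world(f,d["location"],z)[0])
```

```text
2.9 [-0.57  0.33  1.79 -0.    1.02  1.  ]
0.87 [311.6, 130.2, 20.2, 76.2] [ 468.83 -242.64] 0.008896627463400364 13.576282 65.39498
fresh_1 0.62 [320.3, 166.4] [ 470.15 -241.14    0.  ]
```

View pics/w1.png

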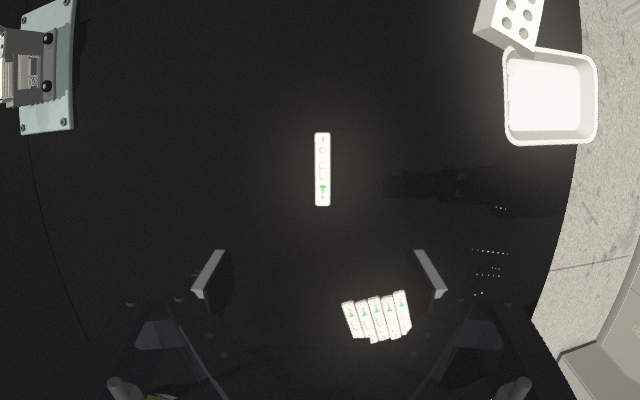

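Image shows the right cassette at pixels (322,169), with the thumb end (green bar) towards the robot. Now grasping it 14 mm thumb-side of its centre.

```bash
cat >> h.py <<'E'
def white(f,mask):
    m=cv2.dilate(mask.astype(np.uint8),np.ones((9,9)))>0
    g=f["image"].min(2); hole=(f["image"].max(2)>110)&m
    return cv2.morphologyEx(hole.astype(np.uint8),cv2.MORPH_CLOSE,np.ones((5,5)))
def pick(f,mask,back=14,z=1.5):
    c,a,s1,s2=rect(f,white(f,mask),4.4); print("cassette",c,a,s1,s2)
    g=c-back*np.array([np.cos(a),np.sin(a)])
    manip.goto([g[0],g[1],40],q_yaw(a))
    print("hit",manip.move_linear([g[0],g[1],z],speed=60,max_force=8))
    manip.grab(50); print("open",manip.get_opening(),manip.get_position(),manip.get_force())
    manip.move_linear([g[0],g[1],130],speed=200)
    print("open",manip.get_opening(),manip.get_time_s())
    return a
E
python3 - <<'E'
from h import *
np.set_printoptions(precision=2,suppress=True)
f=snap("wrist"); d=manip.silhouettes("wrist","fresh_1")[0]
pick(f,d["mask"])
manip.goto([545,70,180],q_yaw(0.0))
f=snap("wrist"); cv2.imwrite("pics/w2.png",f["image"][:,:,::-1]); np.save("w2.npy",{k:np.array(f[k]) for k in("C","Rwc","K","image")},allow_pickle=True)
for n,z in [("magazine",0),("magazine_mid",65.6),("magazine_lips",70)]:
    for d in manip.place_of("wrist",n): print(n,d["confidence"],d["location"],world(f,d["location"],z)[0])
for d in manip.silhouettes("wrist","fresh_1"): print(d["confidence"],d["bbox"])
print(manip.get_position(),manip.get_force(),manip.get_time_s())
E
```

```text
cassette [ 468.11 -242.57] 0.008432685397565365 13.831547 64.56669
hit False
open 10.705968789526692 [ 454.19 -242.75    1.82] [-1.11  0.33  4.64]
open 10.567117282923073 5.8917
magazine 0.78 [316.1, 126.6] [593.66  71.87   0.  ]
magazine_mid 0.77 [322.0, 128.8] [597.71  66.5   65.6 ]
magazine_mid 0.65 [318.9, 126.4] [599.71  69.06  65.6 ]
magazine_lips 0.87 [319.5, 122.3] [603.46  68.58  70.  ]
0.68 [156.0, 214.7, 17.5, 43.8]
0.56 [304.8, 166.2, 28.8, 121.6]
[544.97  68.82 179.84] [ 0.77  0.39 -0.09] 7.3917
```

View pics/w2.png

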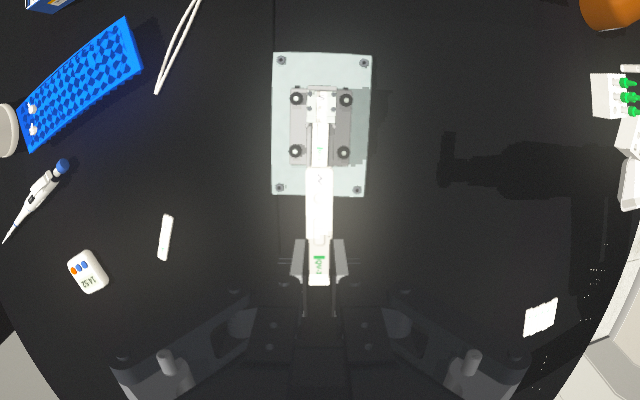

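Image shows the cassette held straight (318,165)–(319,285), green bar at the robot side. The plate spans cols 272–370 and rows 53–195, with the column at col ~320 and slightly yawed. I'll fit the plate edges, and use the held cassette to calibrate out the lateral mount error.

```bash
cat > fit.py <<'E'
from h import *
np.set_printoptions(precision=2,suppress=True)
def edges(img,rows,c0,c1,thr):
    """outermost crossings of thr along image rows between c0 and c1 (subpixel)"""
    L,R=[],[]
    for r in rows:
        v=img[r,c0:c1].astype(float); i=np.where(v>thr)[0]
        a,b=i[0],i[-1]
        L.append([c0+a-(v[a]-thr)/(v[a]-v[a-1]),r]); R.append([c0+b+(v[b]-thr)/(v[b]-v[b+1]),r])
    return np.array(L),np.array(R)
def line(w): # y = m x + b by robust fit
    vx,vy,x,y=cv2.fitLine(w[:,:2].astype(np.float32),cv2.DIST_HUBER,0,.01,.01).ravel()
    return vy/vx,y-vy/vx*x
E
python3 - <<'E'
from fit import *
f=snap("wrist"); print(manip.get_position(),manip.get_eef_rot(),manip.get_time_s())
img=cv2.cvtColor(f["image"],cv2.COLOR_RGB2GRAY); cv2.imwrite("pics/w3.png",f["image"][:,:,::-1])
L,R=edges(img,range(62,160,3),250,400,90)
for nm,E,z in(("plateL",L,8),("plateR",R,8)):
    m,b=line(world(f,E,z)); print(nm,"slope",m,"y at 600:",m*600+b)
L,R=edges(img,range(175,232,3),290,350,180)
for nm,E in(("heldL",L),("heldR",R)):
    m,b=line(world(f,E,manip.get_position()[2]+2.9)); print(nm,m,"y at 570",m*570+b)
for r in (55,75,110,120,125,135,150,155,160): print(r,img[r,296:346:1].tolist())
cv2.imwrite("pics/c3.png",cv2.resize(f["image"][40:300,250:390,::-1],(0,0),fx=2.3*1.0,fy=2.3,interpolation=cv2.INTER_CUBIC))
E
```

```text
[544.99  68.98 179.92] [ 0.  1. -0. -0.] 7.4417
plateL slope -0.03177663 y at 600: 118.49432
plateR slope -0.026706375 y at 600: 17.54439Traceback (most recent call last):
  File "<stdin>", line 7, in <module>
  File "fit.py", line 9, in edges
    L.append([c0+a-(v[a]-thr)/(v[a]-v[a-1]),r]); R.append([c0+b+(v[b]-thr)/(v[b]-v[b+1]),r])
                                                                                 ~^^^^^
IndexError: index 60 is out of bounds for axis 0 with size 60
```

Run:
```python
from fit import *
manip.wait(0.3)
f=snap("wrist"); p=manip.get_position(); print(p,manip.get_time_s())
img=cv2.cvtColor(f["image"],cv2.COLOR_RGB2GRAY); cv2.imwrite("pics/w3.png",f["image"][:,:,::-1])
L,R=edges(img,range(62,160,3),250,400,90)
for nm,E,z in(("plateL",L,8),("plateR",R,8)):
    m,b=line(world(f,E,z)); print(nm,"slope",m,"y at 600:",m*600+b)
L,R=edges(img,range(200,232,3),290,350,150)
for nm,E in(("heldL",L),("heldR",R)):
    m,b=line(world(f,E,p[2]+2.9)); print(nm,m,"y at 560",m*560+b)
I=cv2.resize(f["image"][70:290,270:370,::-1],(0,0),fx=2.7,fy=2.7,interpolation=cv2.INTER_CUBIC)
cv2.imwrite("pics/c3.png",I)
```

```text
[545.03  69.95 180.07] 7.7917
plateL slope -0.033489503 y at 600: 118.55675
plateR slope -0.026783202 y at 600: 17.567041
heldL 0.0053627985 y at 560 76.89699
heldR 0.0070875874 y at 560 63.30313
```

View pics/c3.png

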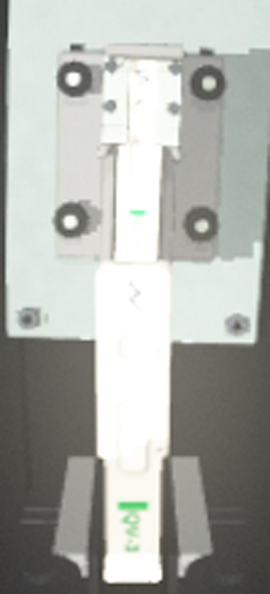

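Crop shows the held cassette over the column, the stack's top cassette (cols 312–329, rows 128–165) ahead of it and the lips' front edge at row ~124. I'll move to just above the lay-on point and compare the stack and held stick directly.

Run:
```python
from fit import *
f=snap("wrist")
img=cv2.cvtColor(f["image"],cv2.COLOR_RGB2GRAY)
# plate ends at column 285..300 and 345..358
for cols in ((286,291),(350,356)):
    for c in range(*cols,2):
        v=img[:,c].astype(float); i=np.where(v[30:210]>90)[0]+30
        print("ends",world(f,[[c,i[0]-.5],[c,i[-1]+.5]],8)[:,:2].tolist())
print("lips edge",world(f,[[312,124],[328,126]],70))
yaw=-0.030; c=np.array([596,68.1]); u=np.array([np.cos(yaw),np.sin(yaw)])
g=c+u*(-36-14)
manip.move_linear([g[0],g[1],105],speed=120,orientation=q_yaw(yaw)); manip.wait(.3)
f=snap("wrist"); p=manip.get_position(); print(p,manip.get_time_s())
cv2.imwrite("pics/w4.png",f["image"][:,:,::-1])
np.save("w4.npy",{k:np.array(f[k]) for k in("C","Rwc","K","image")},allow_pickle=True)
for n,z in [("magazine_mid",65.6),("magazine_lips",70)]:
    for d in manip.place_of("wrist",n): print(n,d["confidence"],d["location"],world(f,d["location"],z)[0])
I=cv2.resize(f["image"][10:300,220:420,::-1],(0,0),fx=2,fy=2,interpolation=cv2.INTER_CUBIC)
cv2.imwrite("pics/c4.png",I)
```

```text
ends [[672.3342795272234, 102.88530576469239], [505.6987147103809, 105.80412882126578]]
ends [[672.2717724808858, 100.88008258843699], [505.7073458018192, 103.61198924720077]]
ends [[672.2133450037923, 98.877327907911], [505.715508434186, 101.42271023340295]]
ends [[670.2402306654441, 39.14242231906139], [505.7466521924507, 36.14841128776875]]
ends [[670.3054782072187, 37.13654832658224], [505.7405746599156, 33.95543752118476]]
ends [[670.374764570349, 35.12800284161946], [505.73403038566664, 31.759357703657017]]
lips edge [[602.6   75.7   70.  ]
 [600.98  62.7   70.  ]]
[546.36  69.6  105.56] 8.9667
magazine_mid 0.7 [320.1, 146.5] [596.14  67.62  65.6 ]
magazine_lips 0.6 [319.7, 138.9] [601.29  67.72  70.  ]
```

View pics/c4.png

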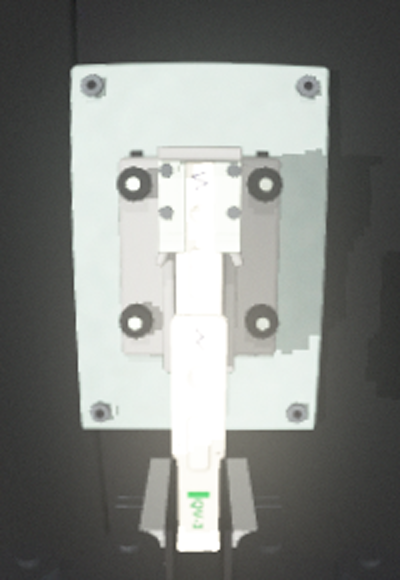

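Crop shows the held stick (cols 170–226) in line with the stack (176–222) and the lips' front edge at row ~252. Now for subpixel numbers from this frame.

Run:
```python
from fit import *
f=np.load("w4.npy",allow_pickle=True).item(); f["cam"]="wrist"
img=cv2.cvtColor(f["image"],cv2.COLOR_RGB2GRAY)
for r in (120,130,148,155,162): print(r,img[r,290:352].tolist())
L,R=edges(img,range(60,150,3),235,400,90)
for nm,E in(("plateL",L),("plateR",R)):
    m,b=line(world(f,E,8)); print(nm,m,m*596+b)
L,R=edges(img,range(172,236,3),290,350,215)
for nm,E in(("heldL",L),("heldR",R)):
    m,b=line(world(f,E,108.4)); print(nm,m,m*560+b)
for c in (275,280,360):
    i=np.where(img[20:260,c]>90)[0]+20; print("ends",world(f,[[c,i[0]-.5],[c,i[-1]+.5]],8)[:,:2].tolist(),i[0],i[-1])
print("lip edge",world(f,[[305,136],[334,136]],70).tolist())
```

```text
120 [228, 228, 228, 229, 229, 228, 229, 228, 230, 240, 250, 250, 244, 239, 242, 238, 250, 252, 252, 252, 252, 253, 232, 254, 255, 255, 254, 253, 255, 255, 255, 255, 255, 255, 255, 255, 255, 253, 253, 253, 252, 252, 252, 252, 252, 248, 241, 241, 251, 244, 186, 183, 180, 183, 181, 182, 180, 180, 179, 180, 179, 179]
130 [228, 229, 229, 229, 229, 229, 229, 230, 231, 234, 251, 251, 251, 251, 251, 251, 252, 252, 251, 252, 252, 253, 230, 248, 252, 252, 252, 252, 255, 255, 255, 255, 255, 255, 255, 255, 255, 253, 252, 252, 251, 252, 251, 251, 251, 251, 251, 251, 252, 244, 183, 182, 183, 184, 181, 182, 183, 181, 182, 180, 180, 180]
148 [229, 229, 230, 230, 230, 229, 230, 230, 229, 231, 231, 223, 225, 227, 226, 222, 199, 171, 253, 255, 255, 255, 255, 255, 255, 255, 255, 255, 255, 255, 255, 255, 255, 255, 255, 255, 255, 255, 255, 255, 249, 193, 161, 173, 176, 177, 178, 173, 178, 186, 186, 185, 186, 186, 185, 184, 183, 186, 183, 184, 185, 183]
155 [230, 229, 229, 229, 229, 229, 230, 229, 230, 230, 231, 227, 233, 235, 234, 230, 212, 177, 253, 255, 255, 255, 255, 255, 255, 255, 255, 255, 255, 255, 
[... 182 characters left out ...]
3, 183, 186, 222, 230, 229, 230, 231, 225, 231, 235, 233, 229, 217, 177, 251, 255, 255, 255, 255, 255, 255, 255, 255, 255, 255, 255, 255, 255, 255, 255, 255, 255, 255, 255, 255, 255, 238, 183, 174, 185, 189, 189, 186, 180, 180, 187, 188, 186, 187, 186, 186, 186, 187, 150, 143, 130, 118, 118]
plateL -0.037549578 118.6192
plateR -0.028166512 17.898607Traceback (most recent call last):
  File "<stdin>", line 8, in <module>
  File "fit.py", line 9, in edges
    L.append([c0+a-(v[a]-thr)/(v[a]-v[a-1]),r]); R.append([c0+b+(v[b]-thr)/(v[b]-v[b+1]),r])
                                                                                 ~^^^^^
IndexError: index 60 is out of bounds for axis 0 with size 60
```

Run:
```python
from fit import *
f=np.load("w4.npy",allow_pickle=True).item(); f["cam"]="wrist"
img=cv2.cvtColor(f["image"],cv2.COLOR_RGB2GRAY)
print(manip.get_position(),rot(manip.get_eef_rot())[:2,0])
def trace(rows,lo,hi,z,x0,c=319):
    for nm,s in(("L",-1),("R",1)):
        P=[]
        for r in rows:
            k=c
            while img[r,k]>240 or img[r,k+s]>240: k+=s   # walk outwards from the white middle
            P.append([k-s*.5,r])
        m,b=line(world(f,np.array(P),z)); print(nm,m,"y at",x0,m*x0+b)
print("stack");trace(range(140,165,2),0,0,70,580,)
print("held");trace(range(172,222,2),0,0,109.5,560)
print("lips");trace(range(118,134,2),0,0,71,605)
for c in (275,280,356):
    i=np.where(img[20:260,c]>90)[0]+20; print("ends",world(f,[[c,i[0]-.5],[c,i[-1]+.5]],8)[:,:2].tolist(),i[0],i[-1])
print("lip edge",world(f,[[305,136],[334,136]],70).tolist())
```

```text
[546.17  69.61 105.33] [ 1.   -0.03]
stack
L -0.036963426 y at 580 75.570595
R -0.072881944 y at 580 62.83933
held
L -0.04340712 y at 560 76.49365
R -0.015792765 y at 560 62.721466
lips
L -0.23911135 y at 605 79.87105
R 0.17935249 y at 605 55.73687
ends [[671.5554934241751, 99.6518966582714], [519.6109623802851, 107.98312802290934]] 42 227
ends [[672.0812384751302, 95.77680162695302], [489.2782445848428, 106.07823486890246]] 41 258
ends [[669.5302243358601, 37.863876930985015], [486.29308570961985, 38.40531018608339]] 42 259
lip edge [[603.2571816414071, 76.16203495346764, 70.0], [602.7726477230501, 59.4132090798088, 70.0]]
```

The held stick is in line with the stack to ~0.2 mm, and the lips' edge is at x≈603. Lay on, press and slide.

```bash
cat > ins.py <<'E'
from fit import *
yaw=-0.030; u=np.array([np.cos(yaw),np.sin(yaw),0]); q=q_yaw(yaw)
def P(): return np.array(manip.get_position())
def st(n): print(n,P(),np.array(manip.get_force()),"open",round(manip.get_opening(),2),"t",manip.get_time_s())
def press(g,ztop,zdown):
    manip.move_linear([*g,ztop+6],speed=80,orientation=q); manip.wait(.2); st("above")
    print(manip.move_linear([*g,ztop],speed=20,max_force=12)); st("touch")
    print(manip.move_linear([*g,zdown],speed=15,max_force=12)); manip.wait(.2); st("pressed")
E
python3 - <<'E'
from ins import *
press([546.2,69.65],71.8,66.4)
E
```

```text
above [546.68  69.67  78.26] [ 0.01 -0.3   0.65] open 10.91 t 9.7583
False
touch [546.32  69.64  71.82] [0.08 0.37 1.23] open 10.22 t 10.2083
False
pressed [546.26  69.66  66.69] [-0.69  0.27  6.08] open 10.48 t 10.9167
```

Run:
```python
from ins import *
p=P(); 
for d in (12,50):
    e=np.array([546.2,69.65,66.3])+u*d
    print(manip.move_linear(e.tolist(),speed=25,max_force=8)); st(d)
f=snap("wrist"); cv2.imwrite("pics/c5.png",cv2.resize(f["image"][10:300,220:420,::-1],(0,0),fx=2,fy=2,interpolation=cv2.INTER_CUBIC))
```

```text
False
12 [556.54  69.3   66.12] [-3.8   0.18  6.1 ] open 10.83 t 11.55
True
50 [583.06  68.53  65.35] [-0.82  0.52  3.74] open 10.52 t 12.6667
```

View pics/c5.png

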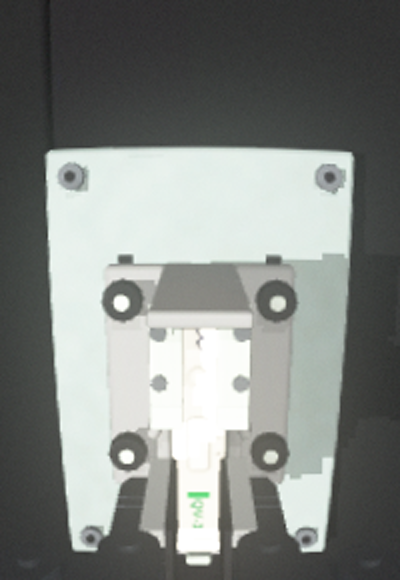

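The cassette is under the lips with its nose near the stop, and its green bar is at (198,495). Pushing once more gently to confirm it's home.

Run:
```python
from ins import *
p=P(); e=p+u*6; e[2]=66.5
print(manip.move_linear(e.tolist(),speed=10,max_force=6)); st("push"); 
f=snap("scene"); cv2.imwrite("pics/s5.png",f["image"][:,:,::-1])
print(manip.get_force())
```

```text
True
push [583.03  68.52  65.36] [0.47 0.74 4.5 ] open 10.52 t 13.1333
[0.44 0.26 2.77]
```

Run:
```python
from ins import *
manip.ungrasp(); st("open")
p=P(); e=p-u*25; manip.move_linear([p[0],p[1],100],speed=150); manip.move_linear([e[0],e[1],130],speed=150); manip.wait(.25)
f=snap("wrist"); st("up")
print([ (d["location"],world(f,d["location"],68.4)[0]) for d in manip.place_of("wrist","catch")])
print([ (d["location"],d["confidence"],world(f,d["location"],68)[0]) for d in manip.place_of("wrist","fresh_1_thumb_end")])
cv2.imwrite("pics/c6.png",cv2.resize(f["image"][90:240,240:400,::-1],(0,0),fx=4,fy=4,interpolation=cv2.INTER_CUBIC))
```

```text
open [582.12  68.55  65.15] [-0.35  0.14  0.61] open 85.62 t 13.9
up [557.22  69.23 129.26] [ 0.35 -0.16 -0.13] open 85.45 t 14.9917Traceback (most recent call last):
  File "<stdin>", line 5, in <module>
ValueError: it knows: fresh, fresh_1_thumb_end, fresh_2_thumb_end, magazine, magazine_lips, magazine_mid
```

Run:
```python
from ins import *
f=snap("wrist"); st("up")
print([ (d["location"],d["confidence"],world(f,d["location"],68)[0]) for d in manip.place_of("wrist","fresh_1_thumb_end")])
cv2.imwrite("pics/c6.png",cv2.resize(f["image"][90:240,240:400,::-1],(0,0),fx=4,fy=4,interpolation=cv2.INTER_CUBIC))
d=max(manip.silhouettes("wrist","fresh_1"),key=lambda d:d["confidence"]); print([(d["bbox"],d["confidence"]) for d in manip.silhouettes("wrist","fresh_1")])
```

```text
up [557.23  69.23 129.37] [-0.01 -0.25  0.15] open 85.66 t 15.0417
[([154.0, 290.1], 0.61, array([482.6 , 220.22,  68.  ]))]
[([144.7, 242.5, 16.2, 49.8], 0.82), ([311.7, 106.8, 17.9, 95.8], 0.75)]
```

View pics/c6.png

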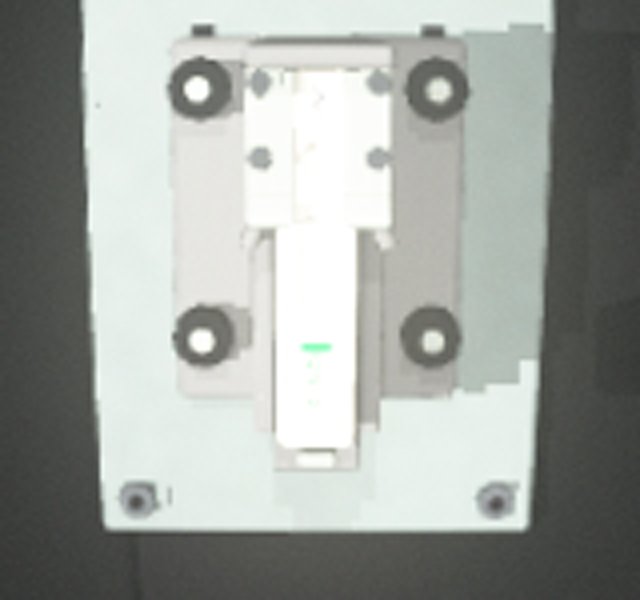

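Image: the cassette is under the lips with its thumb end at row 447, and the catch blade is up just in front of it at (316,458). First one is home. On to the second.

Run:
```python
from ins import *
manip.goto([445,268,130],q_yaw(-0.31)); manip.wait(.25)
f=snap("wrist"); D=manip.silhouettes("wrist","fresh_1")
for d in D: print(d["confidence"],d["bbox"],*rect(f,d["mask"],4.4))
D=[d for d in D if np.hypot(*(rect(f,d["mask"],4.4)[0]-[463,264]))<15]
c=rect(f,white(f,D[0]["mask"]),4.4); print(c)
assert abs(max(c[2:])-65)<4 and abs(min(c[2:])-13.2)<3
a=pick(f,D[0]["mask"]);
```

```text
0.59 [309.4, 126.8, 18.4, 72.6] [464.09 262.16] -0.3574908971786499 64.93472 13.72735
(array([463.58, 262.25], dtype=float32), -0.36681023240089417, np.float32(67.86342), np.float32(20.914145))Traceback (most recent call last):
  File "<stdin>", line 7, in <module>
AssertionError
```

```bash
sed -i 's/max(2)>110/max(2)>170/' h.py
python3 - <<'E'
from ins import *
f=snap("wrist"); D=manip.silhouettes("wrist","fresh_1")
for d in D: print(d["confidence"],d["bbox"],*rect(f,d["mask"],4.4))
D=[d for d in D if np.hypot(*(rect(f,d["mask"],4.4)[0]-[464,262]))<8]
c=rect(f,white(f,D[0]["mask"]),4.4); print(c)
assert abs(max(c[2:])-65)<2.5 and abs(min(c[2:])-13.2)<2
pick(f,D[0]["mask"])
manip.goto([546.2,69.65,105],q); manip.wait(.3); st("pre")
f=snap("wrist"); cv2.imwrite("pics/c7.png",cv2.resize(f["image"][10:300,220:420,::-1],(0,0),fx=2,fy=2,interpolation=cv2.INTER_CUBIC))
E
```

```text
0.71 [312.4, 130.2, 15.9, 67.2] [463.88 261.65] -0.3563229739665985 64.291794 14.190303
(array([464.59, 262.35], dtype=float32), -0.3581502437591553, np.float32(65.22654), np.float32(14.354024))
cassette [464.59 262.35] -0.3581502437591553 65.22654 14.354024
hit False
open 10.35889974582228 [451.58 267.29   1.83] [-1.34  0.49  3.77]
open 10.414550104148447 19.275
pre [545.95  70.85 105.21] [0.41 0.35 0.78] open 10.71 t 20.4583
```

View pics/c7.png

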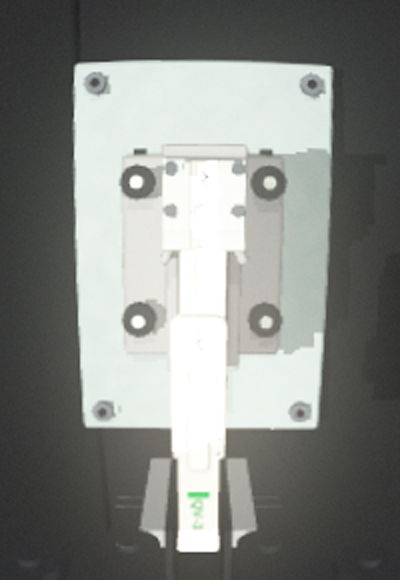

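The second cassette is held the same way: nose at row 316, stack and lips in line ahead. Pressing and sliding with slightly less depth, since there's less spring travel left.

Run:
```python
from ins import *
press([546.2,69.65],71.8,66.5)
e=np.array([546.2,69.65,66.5])+u*12
print(manip.move_linear(e.tolist(),speed=25,max_force=8)); st("12")
```

```text
above [546.67  69.65  78.29] [ 0.82 -0.02 -0.3 ] open 10.33 t 21.2
False
touch [546.38  69.65  71.9 ] [ 0.13 -0.29  1.81] open 10.25 t 21.65
False
pressed [546.32  69.65  66.98] [-1.24  0.53  6.53] open 10.28 t 22.35
False
12 [555.83  69.32  66.4 ] [-4.29 -0.2   7.73] open 10.32 t 22.9833
```

Run:
```python
from ins import *
for d,F in ((24,8),(50,9)):
    e=np.array([546.2,69.65,66.8])+u*d
    print(manip.move_linear(e.tolist(),speed=25,max_force=F)); st(d)
```

```text
False
24 [567.86  68.99  66.72] [-4.82 -0.85  6.99] open 10.54 t 23.6167
True
50 [583.38  68.5   65.94] [-0.41  0.28  5.02] open 10.26 t 24.3917
```

Run:
```python
from ins import *
p=P(); e=p+u*6; e[2]=66.5
print(manip.move_linear(e.tolist(),speed=10,max_force=7)); st("push")
manip.ungrasp(); st("open")
p=P(); e=p-u*25; manip.move_linear([p[0],p[1],100],speed=150); manip.move_linear([e[0],e[1],130],speed=150); manip.wait(.25)
f=snap("wrist")
cv2.imwrite("pics/c8.png",cv2.resize(f["image"][90:240,240:400,::-1],(0,0),fx=4,fy=4,interpolation=cv2.INTER_CUBIC))
```

```text
True
push [583.35  68.5   65.91] [-1.42 -0.14  4.7 ] open 10.45 t 24.8167
open [582.99  68.53  65.69] [-0.18 -0.26 -0.5 ] open 85.76 t 25.5333
```

View pics/c8.png

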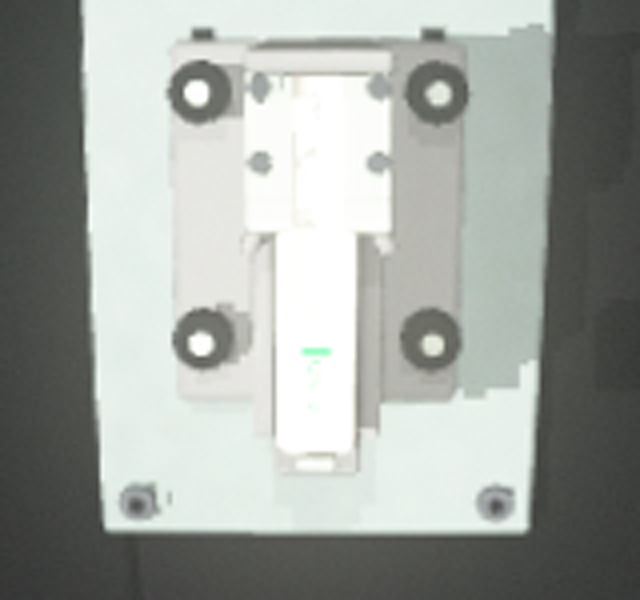

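The second cassette is home too: thumb end at row 452, with the catch blade up in front of it at (315,462), same as the first. Handing in.

```bash
python3 -c "
from workcell import manip
print(manip.job_done())"
```

```text
the job is handed in; nothing more can be done
None
```

I loaded both fresh cassettes and handed the job in after about 26 s of the 61 s; in the last wrist picture the top cassette is under the lips with the catch up in front of it, but the hand-in call gave no verdict.

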